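# Feed a carrier through the dispenser's guide gate and start it

### The arm

A 7-joint arm with a two-finger parallel gripper is mounted at the origin on the work surface. World frame = base frame: x ahead of the robot, y to its left, z up, the work surface at z = 0. Lengths are in m, angles in rad, forces in N, time in s.
With the tool pointing down it reaches from about 0.425 to 0.875 m from the base axis. Payload 8.4 kg.
Tool frame: the origin (TCP) lies on the centre line of the jaws, within the pads' length; the fingertips stand 19 mm ahead of it and the grasp point (between the pads) is the TCP (tip_reach is the distance from the TCP to the fingertips, in m); y points along the fingers, x is the direction in which the jaws open and shut, and the axes are right-handed (so a half turn about y gives the same grasp; the last joint's range is limited). The gripper opens to 87 mm and grips with 3 to 60 N. Pads are 19 mm wide; open, the fingers measure 117 mm over their backs; the gripper's body (75 mm by 190 mm) begins 51 mm behind the grasp point.
Start: joints at [-1.21, 0.333, 0.04, 1.465, -0.013, 1.343, -0.059], TCP at [0.288, 0.582, 0.242] pointing down, gripper open.
Joint ranges: [-2.58, 2.58], [-0.38, 2.09], [-1.3, 1.39], [0.25, 2.4], [-1.5, 4.64], [0.08, 2.09], [-2.65, 2.65]. Speed limits (rad/s): [2.22, 2.22, 2.79, 2.79, 3.14, 3.14, 3.14].

### API

Orientations are given as a unit quaternion [w, x, y, z].
In Python, from plant import state, capture, job_done, cut_out, tip_reach gives the robot as it stands.
- The arm moves only by the tool apply_moves, never from a script. Its argument "steps" is a list of rows, each an object with "linear": the shift along the world's x, y, z each as a share of 0.075 m, from -1 to 1, a list of three; "turn": the turn about the world's z as a share of 360 degrees, from -1 to 1. A call has 1 to 20 rows; each row shifts and turns the commanded pose from where the row before left it; what a row does not reach is not made up. A row lasts 1/8 s, in which the tool goes at most 62.5 mm and 10.7 degrees, less where a joint would pass 70% of its speed; a pose out of reach is approached as far as the arm can. A call with a number of a shift or a turn outside -1 to 1 is refused whole. A call with a gripper value outside its range is refused whole. "claw" is the opening, from -1 (shut) to 1 (fully open), set as the call begins (left out, the last holds). The fingers move at their own pace and stop on an object; "newtons" is the grip in N (left out, the last holds). Time passes only in rows, so rows that do not move let the fingers close. It gives the time, the measured TCP pose, the force and the opening at its end, in the units of the state.
- state(): the state, without advancing time (a new reading comes with each control period).
- capture(name): name is "scene" or "top" or "wrist"; returns a dict with "pixels" (400x640x3 uint8, red, green, blue), "z_map" (400x640 float32, m along the optical axis (not along the pixel's ray), 0 where there is no reading), "camera_matrix" (3x3 intrinsics, pixels), "D" ([k1, k2, p1, p2, k3] as OpenCV has them; the pictures are not rectified), "cam_to_world" (4x4, takes a point from camera to world coordinates); the wrist camera has in their place "hand_eye" (4x4, takes a point from camera to tool coordinates, whose origin is the TCP and whose axes are the tool frame's). Camera axes: x right, y down, z forward; pixel columns grow to the right and rows downward; lengths in m; the calibration is good to about 2 mm. A picture is of the moment at which its call begins: read the wrist's pose just before it.
- job_done(): hands the job in, once; it reports no verdict.
Trained networks look in the newest picture that a camera, given by its name, has taken for a name from the list of things; names that differ only in an ending like _2 or _b are one class to them, and where a whole thing is asked for, a point or a joint stands for the part that bears it (a point fixed in the world has none). Each returns a list of dicts, best first, with "confidence" (0 to 1); they miss things now and then, are a little off and sometimes report something else, mostly with a low value. They report only what shows in the picture. A call takes as long as a camera call. They do not tell look-alikes from the thing itself.
- cut_out(camera, name): "region" (400x640 bool, what is visible of it) and "uv" ([column, row] in pixels, amid what is visible of it).
The state is a dict: "time_s": time; "q": joint angles; "joint_vel": joint speeds; "joint_efforts": joint torques, N m; "ee_pos": TCP position; "tool_rot": TCP orientation; "wrist_force": force on the tool from outside, world axes, zero at the start; "moment": the same for the moment, N m; "grip_width": opening from 0.0 (shut) to 1.0 (fully open).
Only numpy, scipy, OpenCV 4.12 (cv2) and the standard library are available. Lean on these libraries where they do the work, as an engineer would, in place of code of your own. Each camera call takes 0.05 s, during which the arm holds its last target.

### The job

Push the flat metal carrier across the bench with the fingertips, through the narrow gap between the two steel guides, until it lies fully home and square against the stop bar behind them. Then press the button on the small white box fully down and let it come up again, leaving the carrier where it is. Only push the carrier, never grip, lift or tip it, and leave everything else on the bench where it stands.

Things in the scene. Friction and masses are not known exactly. Their poses are not given: they have to be found in the camera images.
- carrier: Loose flat aluminium block, 60 (its x) x 80 (its y, the feeding direction) x 18 mm high, two dark strips with small brass frames on top, about 0.3 kg, lying on the bench on the robot's right, up to 0.45 rad askew. Origin at the centre of its underside. The same after a half turn.
- gate: Fixed feed gate: two steel guides, each 32 mm wide (x) and 35 mm high, leaving a gap 65 mm wide (x = -32.5 to +32.5 mm). Origin on the bench in the middle of the gap; the carrier travels along its +y, roughly to the robot's left. Straight walls from y = -15 to +15 mm; before them each guide has a half-round nose of 16 mm radius, reaching y = -31 mm.
- seat (a point): Point on the bench, y = +60 mm in the gate's frame (same axes), where the carrier's origin lies when home: leading end on the stop bar, trailing end 5 mm past the guides. The fixed stop bar is 133 mm long, 22 mm high, its front face 40 mm beyond this point. Two base bars 6 mm high run back to the guides at |x| = 48.5 to 66.5 mm.
- start_top (a point): Centre of the top of the round spring push-button (32 mm across) on a fixed white box 80 x 80 x 45 mm high, left of the gate. Pressed straight down.
- start (a joint): Travel of that button: 0 up, 0.006 m fully down, where it takes 5 N; it springs back.
- jar: Bystander: small jar 36 mm across, 42 mm high, beside the gate on the robot's side. Origin at the centre of its underside.
- tray: Bystander: black divided tray 60 x 90 x 22 mm, beside the gate on the far side. Origin at the centre of its underside.
- driver: Bystander: screwdriver lying on the right. Origin at its underside.
- cup: Bystander: white plastic cup 70 mm across, 60 mm high, beyond the button box. Origin at the centre of its underside.
- cartridge: Bystander: lying glue cartridge 150 mm long, 34 mm across, beyond the gate. Origin at its underside.
- spool: Bystander: grey spool 70 mm across, 30 mm high, on the right. Origin at the centre of its underside.
- weight: Bystander: steel cylinder 40 mm across, 30 mm high, far side on the right. Origin at the centre of its underside.
There are look-alikes about, which are no part of the job. Leave any blue or turquoise look-alike of the part that bears start_top alone.

How it is judged:
On the way, in this order (a step that is already met when the one before it is completed fails the run):
1. the carrier is in the gap between the two guides, flat on the bench (y of carrier in the frame of gate between -0.035 and 0.035 m and x of carrier in the frame of gate between -0.008 and 0.008 m and height (world z) of carrier below 0.004 m), for 0.05 s.
2. the carrier lies fully home and square against the stop bar (y of carrier in the frame of gate between 0.057 and 0.063 m and x of carrier in the frame of gate between -0.01 and 0.01 m and angle between the y axis of carrier and the y axis of gate, either way round below 0.06 rad and height (world z) of carrier below 0.004 m), for 0.2 s.
3. the button is pressed down with the carrier home (all of step 2 and value of joint start above 0.0045 m), for 0.05 s.
At the end, for the whole second after the job is handed in: The carrier lies flat against the stop bar: within 3 mm of home along the feed, within 10 mm sideways, within 0.06 rad of square, at rest; the button is up again (all of step 2 and value of joint start below 0.0015 m and linear speed of carrier below 0.01 m/s); the robot touches nothing.
It fails at once if the fingers are put down astride the carrier, as if to grip it (x of the grasp point in the frame of carrier between -0.024 and 0.024 m and y of the grasp point in the frame of carrier between -0.034 and 0.034 m and height (world z) of the grasp point below 0.03 m).
It fails at once if the carrier is lifted or tipped (height (world z) of carrier above 0.006 m or angle between carrier's own z axis and vertical above 0.12 rad).
It fails at once if another thing on the bench is moved by more than 15 mm or tipped (distance of any of jar, tray, driver, cup, cartridge, spool, weight from where it was at the start of the episode above 0.015 m or angle between any of jar, cup's own z axis and vertical above 0.5 rad).
It also fails if it takes over 64 s, if anything falls off the work surface, if the arm or the gripper's body presses on something with over 40 N, if the wrist force passes 120 N, or if a joint passes its speed limit or range.

## Working session

There is one attempt and no reset: what is moved stays moved. The work goes in short steps, Python scripts to look and compute and a tool call to move; the robot and the scene stay as the last step left them, time stands still between calls to the robot, and variables do not carry over. Pictures are saved under pics/ and viewed, and the job is handed in when it is done.

Besides the shell and the picture viewer there is one more tool, called after "Call:" by a JSON object that holds its "method" and its "body", one argument or row to a line. apply_moves: Moves the arm, as the interface text tells. Shift numbers are shares of 0.075 m and turn numbers shares of 360 degrees, none past 1 either way. Its arguments: {"type":"object","properties":{"steps":{"type":"array"},"claw":{"type":"number"},"newtons":{"type":"number"}},"required":["steps"]}

```bash
mkdir -p pics; ls; cat > h.py <<'E'
import numpy as np, cv2
from plant import state, capture, job_done, cut_out, tip_reach
def save(n,img): cv2.imwrite('pics/'+n+'.png', img[:,:,::-1])
def towf(c,uv,s=None):
    # world points from pixel + z_map
    uv=np.atleast_2d(np.array(uv,float)); K=np.array(c['camera_matrix']);D=np.array(c['D'])
    n=cv2.undistortPoints(uv.reshape(-1,1,2),K,D).reshape(-1,2)
    z=c['z_map'][np.clip(np.round(uv[:,1]).astype(int),0,399),np.clip(np.round(uv[:,0]).astype(int),0,639)]
    P=np.c_[n*z[:,None],z]
    return tow(c,P,s),z
def T(c,s=None):
    if 'cam_to_world' in c: return np.array(c['cam_to_world'])
    from scipy.spatial.transform import Rotation as R
    M=np.eye(4);q=s['tool_rot'];M[:3,:3]=R.from_quat([q[1],q[2],q[3],q[0]]).as_matrix();M[:3,3]=s['ee_pos']
    return M@np.array(c['hand_eye'])
def tow(c,P,s=None):
    M=T(c,s);return P@M[:3,:3].T+M[:3,3]
def onplane(c,uv,z,s=None):
    uv=np.atleast_2d(np.array(uv,float));n=cv2.undistortPoints(uv.reshape(-1,1,2),np.array(c['camera_matrix']),np.array(c['D'])).reshape(-1,2)
    M=T(c,s);d=np.c_[n,np.ones(len(n))]@M[:3,:3].T;o=M[:3,3]
    return o+d*((z-o[2])/d[:,2])[:,None]
def proj(c,P,s=None):
    M=np.linalg.inv(T(c,s));r,_=cv2.Rodrigues(M[:3,:3])
    return cv2.projectPoints(np.array(P,float).reshape(-1,1,3),r,M[:3,3],np.array(c['camera_matrix']),np.array(c['D']))[0].reshape(-1,2)
E
python3 - <<'E'
from h import *
s=state();print({k:np.round(v,3) for k,v in s.items()},tip_reach)
for n in ['scene','top']:
    c=capture(n);save(n+'0',c['pixels']);print(n,np.round(c['cam_to_world'],3).tolist())
    for k in ['carrier','gate','start_top','start','jar','tray','driver','cup','cartridge','spool','weight']:
        for d in cut_out(n,k):
            r=d['region'];ys,xs=np.nonzero(r)
            p,z=towf(c,np.c_[xs,ys]);p=p[z>0]
            print(k,round(d['confidence'],2),np.round(d['uv']),r.sum(),np.round(np.median(p,0),3) if len(p) else None)
E
```

```text
pics
{'time_s': np.float64(0.0), 'q': array([-1.21 ,  0.334,  0.04 ,  1.466, -0.013,  1.343, -0.058]), 'joint_vel': array([ 0.001, -0.001,  0.001,  0.001,  0.   , -0.   ,  0.   ]), 'joint_efforts': array([-1.0000e-03, -6.5635e+01,  1.3350e+00, -4.0381e+01, -6.0000e-02,
        4.4000e-02,  0.0000e+00]), 'ee_pos': array([0.288, 0.582, 0.241]), 'tool_rot': array([-0.6  ,  0.601,  0.372, -0.373]), 'wrist_force': array([ 0.43 , -0.04 , -0.262]), 'moment': array([-0.012, -0.014,  0.024]), 'grip_width': np.float64(0.999)} 0.019
scene [[0.737, 0.351, -0.578, 1.406], [0.676, -0.405, 0.616, -0.849], [-0.017, -0.844, -0.536, 0.83], [0.0, 0.0, 0.0, 1.0]]
carrier 0.66 [235. 250.] 610 [ 0.529 -0.232  0.017]
carrier 0.65 [340. 270.] 534 [ 0.803 -0.124  0.029]
carrier 0.37 [303. 284.] 301 [ 0.775 -0.23   0.028]
gate 0.61 [332. 214.] 1148 [0.619 0.062 0.016]
start_top 0.57 [363. 151.] 51 [0.497 0.352 0.064]
start_top 0.54 [319. 149.] 49 [0.373 0.28  0.065]
start 0.53 [319. 146.] 52 [0.373 0.281 0.065]
jar 0.59 [302. 194.] 170 [0.48  0.077 0.027]
jar 0.24 [406. 179.] 511 [0.688 0.32  0.039]
tray 0.64
[... 582 characters left out ...]
433 [0.711 0.052 0.006]
start_top 0.56 [221. 238.] 56 [0.491 0.36  0.068]
start_top 0.47 [245. 269.] 64 [0.366 0.289 0.068]
start_top 0.38 [187. 226.] 52 [0.521 0.486 0.069]
start 0.59 [185. 228.] 61 [0.521 0.484 0.069]
start 0.51 [239. 271.] 86 [0.366 0.288 0.067]
start 0.2 [359. 150.] 312 [ 0.792 -0.114  0.029]
jar 0.55 [302. 241.] 66 [0.466 0.086 0.043]
tray 0.98 [315. 175.] 431 [0.711 0.049 0.006]
driver 0.62 [446. 204.] 154 [ 0.586 -0.42   0.024]
cup 0.6 [231. 184.] 359 [0.688 0.343 0.026]
cartridge 0.74 [358. 150.] 295 [ 0.792 -0.116  0.03 ]
spool 0.82 [453. 239.] 321 [ 0.469 -0.425  0.029]
spool 0.4 [314. 174.] 386 [0.712 0.052 0.005]
weight 0.63 [385. 158.] 119 [ 0.763 -0.216  0.03 ]
```

```bash
python3 - <<'E'
import cv2
a=cv2.imread('pics/scene0.png');cv2.imwrite('pics/scene0c.png',cv2.resize(a[110:340,130:450],(800,575),interpolation=cv2.INTER_CUBIC))
a=cv2.imread('pics/top0.png');cv2.imwrite('pics/top0c.png',cv2.resize(a[120:300,160:480],(800,450),interpolation=cv2.INTER_CUBIC))
E
```

```text
(no output)
```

View pics/scene0c.png

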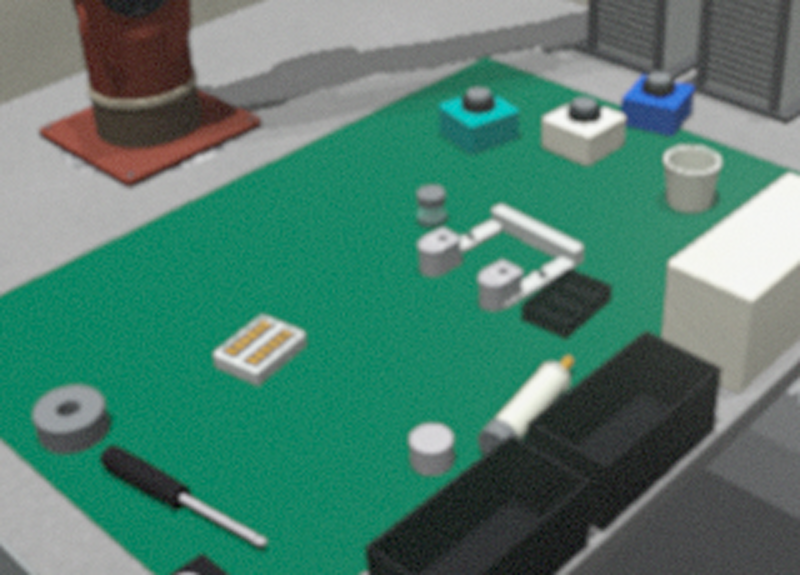

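View pics/top0c.png

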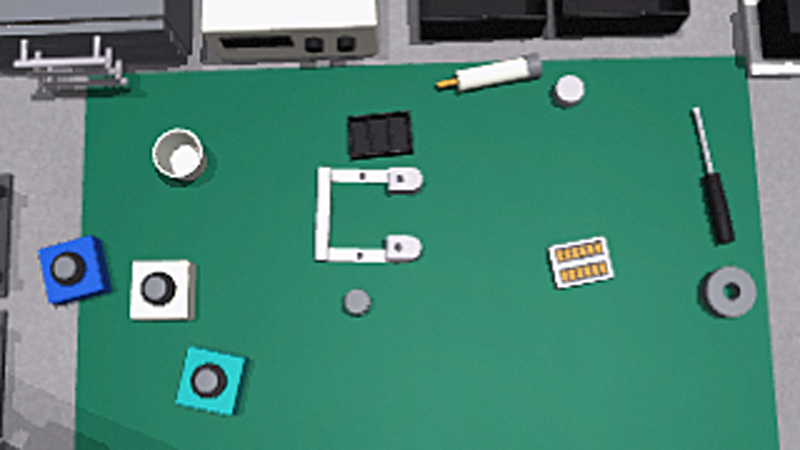

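```bash
python3 - <<'E'
from h import *
s=state();c=capture('wrist');save('wrist0',c['pixels']);print(np.round(c['hand_eye'],3));print(c['camera_matrix'],c['D'])
M=T(c,s);print(np.round(M,3)); print(np.round((M@np.linalg.inv(c['hand_eye'])),3))
E
```

```text
[[ 1.     0.     0.001  0.   ]
 [-0.001 -0.293  0.956 -0.144]
 [ 0.001 -0.956 -0.293  0.08 ]
 [ 0.     0.     0.     1.   ]]
[[291.9543387    0.         317.64689506]
 [  0.         291.9543387  201.8401267 ]
 [  0.           0.           1.        ]] [0.00194763 0.         0.         0.         0.        ]
[[ 0.443  0.857  0.263  0.217]
 [ 0.896 -0.424 -0.129  0.618]
 [ 0.001  0.293 -0.956  0.386]
 [ 0.     0.     0.     1.   ]]
[[ 0.444 -0.    -0.896  0.288]
 [ 0.896 -0.     0.444  0.582]
 [-0.    -1.     0.     0.242]
 [ 0.     0.     0.     1.   ]]
```

View pics/wrist0.png

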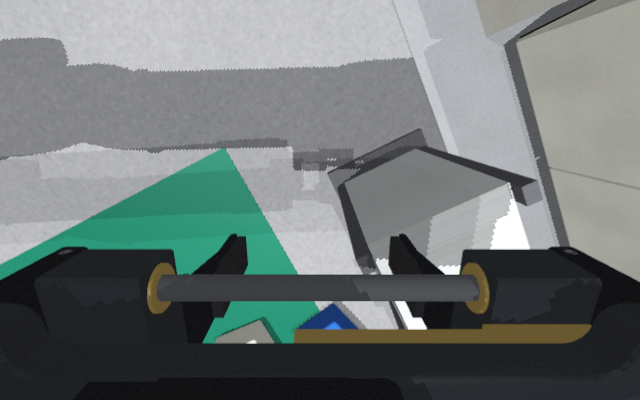

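Call:
{"method": "apply_moves", "body": {
  "steps": [
    {"linear": [0.3, -0.65, 0], "turn": -0.0147},
    {"linear": [0.3, -0.65, 0], "turn": -0.0147},
    {"linear": [0.3, -0.65, 0], "turn": -0.0147},
    {"linear": [0.3, -0.65, 0], "turn": -0.0147},
    {"linear": [0.3, -0.65, 0], "turn": -0.0147},
    {"linear": [0.3, -0.65, 0], "turn": -0.0147},
    {"linear": [0.3, -0.65, 0], "turn": -0.0147},
    {"linear": [0.3, -0.65, 0], "turn": -0.0147},
    {"linear": [0.3, -0.65, 0], "turn": -0.0147},
    {"linear": [0.3, -0.65, 0], "turn": -0.0147},
    {"linear": [0.3, -0.65, 0], "turn": -0.0147},
    {"linear": [0.3, -0.65, 0], "turn": -0.0147},
    {"linear": [0, 0, 0], "turn": 0}
  ]
}}

```text
time_s: 2.88
ee_pos: [0.5593, -0.0076, 0.2418]
tool_rot: [-0.706, 0.708, -0.002, 0.002]
wrist_force: [0.2, 1.2, -0.5]
grip_width: 1.001
```

```bash
python3 - <<'E'
from h import *
import pickle
s=state();c=capture('wrist');save('wrist1',c['pixels']);pickle.dump((s,c),open('w1.pkl','wb'))
print(np.round(s['ee_pos'],3),np.round((T(c,s)@np.linalg.inv(c['hand_eye']))[:3,:3],3).tolist(),s['time_s'])
for n in ['gate','carrier','jar','tray','start_top']:
    for d in cut_out('wrist',n): print(n,d['confidence'],d['uv'],np.round(towf(c,d['uv'],s)[0],3))
E
```

```text
[ 0.559 -0.008  0.242] [[1.0, 0.001, 0.006], [-0.006, -0.002, 1.0], [0.001, -1.0, -0.002]] 2.875
gate 0.58 [384.9, 101.6] [[0.644 0.085 0.004]]
carrier 0.91 [290.8, 319.0] [[ 0.519 -0.223  0.019]]
jar 0.75 [239.9, 102.2] [[0.475 0.084 0.044]]
tray 0.65 [439.7, 124.8] [[0.715 0.057 0.004]]
```

View pics/wrist1.png

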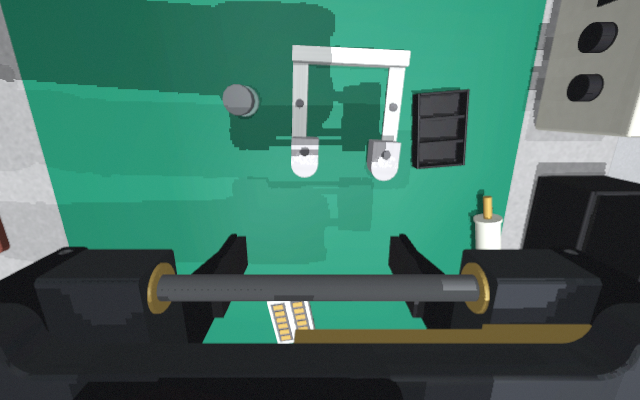

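```bash
cat > gatefit.py <<'E'
from h import *
import pickle,sys
s,c=pickle.load(open('w1.pkl','rb'))
v,u=np.mgrid[0:230,0:640];p,z=towf(c,np.c_[u.ravel(),v.ravel()],s)
img=c['pixels'][:230].reshape(-1,3).astype(int)
m=(z>0)&(p[:,0]>0.5)&(p[:,0]<0.70)&(p[:,1]>-0.02)&(p[:,1]<0.25)
# not green
white=(img.max(1)-img.min(1)<45)&(img.min(1)>70)
H=m&(p[:,2]>0.028)&(p[:,2]<0.042); B=m&(p[:,2]>0.016)&(p[:,2]<0.027)&(p[:,1]>0.09)
print('guides z',np.median(p[H,2]),H.sum(),'bar',np.median(p[B,2]),B.sum(), 'floor',np.median(p[m&~white,2]))
from scipy.spatial.transform import Rotation as R
g=p[H];l=g[g[:,0]<0.59];r=g[g[:,0]>0.6]
for q in (l,r,p[B]): print(np.round(q.min(0),4),np.round(q.max(0),4),np.round(q.mean(0),4),len(q))
bb=p[B][:,:2].astype(np.float32);print(cv2.minAreaRect(bb))
for q in (l,r): print(cv2.minAreaRect(q[:,:2].astype(np.float32)))
E
python3 gatefit.py; python3 -c "
import cv2
a=cv2.imread('pics/wrist1.png');cv2.imwrite('pics/w1c.png',cv2.resize(a[30:200,260:430],(680,680))[:600])"
```

```text
guides z 0.036045870258626767 1960 bar 0.022966764884063517 1999 floor 0.0016780235993601456
[ 0.5284 -0.0015  0.0289] [0.5612 0.0448 0.0389] [0.5444 0.0235 0.036 ] 966
[ 0.6247 -0.0058  0.0281] [0.6582 0.0402 0.0396] [0.6407 0.0189 0.0359] 994
[0.532  0.0904 0.016 ] [0.6998 0.1449 0.0256] [0.6008 0.1327 0.0228] 1999
((0.6187713742256165, 0.12896081805229187), (0.043335188180208206, 0.17452114820480347), 74.96627807617188)
((0.5444062352180481, 0.021306809037923813), (0.04573889449238777, 0.031948138028383255), 87.52173614501953)
((0.6410104036331177, 0.016774851828813553), (0.04545484855771065, 0.032472774386405945), 87.33723449707031)
```

View pics/w1c.png

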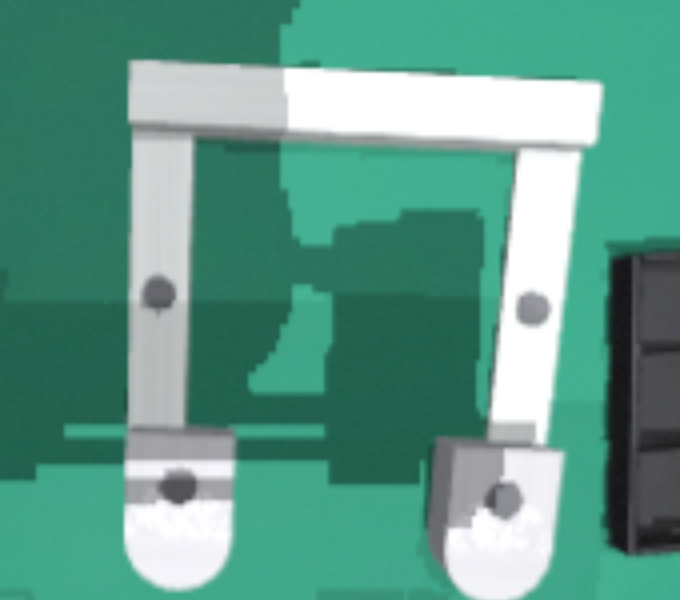

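Call:
{"method": "apply_moves", "body": {
  "steps": [
    {"linear": [-0.06, -0.66, 0], "turn": 0},
    {"linear": [-0.06, -0.66, 0], "turn": 0},
    {"linear": [-0.06, -0.66, 0], "turn": 0},
    {"linear": [-0.06, -0.66, 0], "turn": 0},
    {"linear": [-0.06, -0.66, 0], "turn": 0},
    {"linear": [-0.06, -0.66, 0], "turn": 0},
    {"linear": [0, 0, 0], "turn": 0}
  ],
  "claw": 0
}}

```text
time_s: 4.05
ee_pos: [0.5298, -0.3033, 0.2417]
tool_rot: [-0.706, 0.708, -0.001, 0.001]
wrist_force: [0.3, -0.6, -0.2]
grip_width: 0.506
```

```bash
cat > car.py <<'E'
from h import *
import sys,pickle
G0=np.array([0.5931,0.0270]);ga=np.deg2rad(-2.66)
gx=np.array([np.cos(ga),np.sin(ga)]);gy=np.array([-np.sin(ga),np.cos(ga)])
def carrier(c,s,region):
    # top-face pixels -> plane z=.018 -> min-area rect
    k=cv2.dilate(region.astype(np.uint8),np.ones((7,7)))>0
    v,u=np.nonzero(k);p,z=towf(c,np.c_[u,v],s)
    ok=(z>0)&(p[:,2]>0.013)&(p[:,2]<0.026)
    q=onplane(c,np.c_[u,v][ok],0.0185,s)[:,:2].astype(np.float32)
    m=np.zeros((400,640),np.uint8);m[v[ok],u[ok]]=1
    n,lab,st,_=cv2.connectedComponentsWithStats(m)
    b=1+np.argmax(st[1:,4]);sel=lab[v[ok],u[ok]]==b
    r=cv2.minAreaRect(q[sel]);box=cv2.boxPoints(r)
    e=box[1]-box[0];f=box[2]-box[1]
    if np.linalg.norm(f)>np.linalg.norm(e): e,f=f,e
    if e[1]<0:e=-e
    yaw=np.arctan2(-e[0],e[1])
    ctr=np.array(r[0]);d=ctr-G0
    print('z',round(float(np.median(p[ok][:,2])),4),'centre',np.round(ctr,4),'size',np.round([np.linalg.norm(e),np.linalg.norm(f)],4),'yaw deg',round(np.rad2deg(yaw),2),'| gate frame x %.4f y %.4f dyaw %.2f deg'%(d@gx,d@gy,np.rad2deg(yaw-ga)))
    return ctr,yaw,box
if __name__=='__main__':
    cam,name=sys.argv[1:3]
    s=state();c=capture(cam);save(name,c['pixels'])
    print(np.round(s['ee_pos'],4),'t',s['time_s'],'F',np.round(s['wrist_force'],1),'q',np.round(s['q'],2),'grip',s['grip_width'])
    a=(T(capture('wrist'),s)@np.linalg.inv(capture('wrist')['hand_eye']))[:3,0] if 0 else None
    w,x,y,z=s['tool_rot'];print('toolx',round(np.rad2deg(np.arctan2(2*(x*y+w*z),1-2*(y*y+z*z))),2))
    for d in cut_out(cam,'carrier'):
        print(round(d['confidence'],2),np.round(d['uv']),d['region'].sum())
        try: carrier(c,s if cam=='wrist' else None,d['region'])
        except Exception as e: print(e)
E
python3 car.py wrist wrist2;python3 car.py top top2
```

```text
[ 0.5298 -0.3033  0.2417] t 4.05 F [ 0.3 -0.6 -0.2] q [-0.17  0.31  0.77  1.6  -0.22  1.33  0.63] grip 0.5057537865405849
toolx -0.14
0.78 [310. 112.] 3477
z 0.0194 centre [ 0.5194 -0.2258] size [0.0796 0.0597] yaw deg 9.8 | gate frame x -0.0619 y -0.2559 dyaw 12.46 deg
[ 0.5317 -0.2989  0.2414] t 4.15 F [-0.1  0.4 -0.7] q [-0.17  0.3   0.76  1.6  -0.22  1.33  0.62] grip 0.49818285293868947
toolx 0.17
0.65 [390. 227.] 421
z 0.0189 centre [ 0.5179 -0.2222] size [0.0817 0.0602] yaw deg 9.73 | gate frame x -0.0635 y -0.2525 dyaw 12.39 deg
```

View pics/wrist2.png

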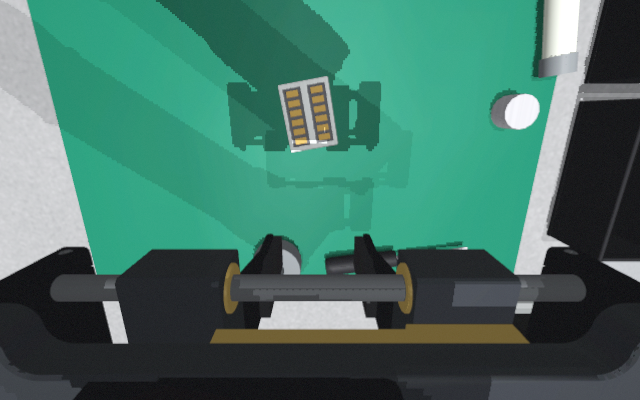

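```bash
python3 car.py wrist wrist3;python3 car.py wrist wrist4; python3 - <<'E'
from h import *
s=state();print(s['time_s'],np.round(s['ee_pos'],4))
# gate via top and scene camera
for n,nz in (('top',1),('scene',1)):
    c=capture(n)
    v,u=np.mgrid[0:400,0:640];p,z=towf(c,np.c_[u.ravel(),v.ravel()])
    H=(z>0)&(p[:,0]>0.5)&(p[:,0]<0.69)&(p[:,1]>-0.03)&(p[:,1]<0.07)&(p[:,2]>0.031)&(p[:,2]<0.042)
    q=p[H]
    for k in (q[q[:,0]<0.59],q[q[:,0]>0.6]): print(n,len(k),cv2.minAreaRect(k[:,:2].astype(np.float32)),np.median(k[:,2]))
E
```

```text
[ 0.5323 -0.2975  0.2414] t 4.25 F [-0.7  0.7 -0.5] q [-0.17  0.3   0.76  1.6  -0.22  1.33  0.62] grip 0.5012201267890382
toolx 0.31
0.56 [307. 120.] 3379
z 0.0194 centre [ 0.5194 -0.2257] size [0.0795 0.0597] yaw deg 9.83 | gate frame x -0.0619 y -0.2559 dyaw 12.49 deg
[ 0.5322 -0.2977  0.2415] t 4.35 F [ 0.1 -1.1 -0.9] q [-0.17  0.3   0.76  1.6  -0.22  1.33  0.62] grip 0.5021048070524368
toolx 0.31
0.83 [309. 118.] 3321
z 0.0194 centre [ 0.5194 -0.2257] size [0.0795 0.0597] yaw deg 9.81 | gate frame x -0.0619 y -0.2559 dyaw 12.47 deg
4.45 [ 0.532  -0.2983  0.2416]
top 118 ((0.5433539748191833, 0.02134176343679428), (0.04511824622750282, 0.03232063353061676), 88.56673431396484) 0.03525144481310161
top 107 ((0.6390828490257263, 0.01733732596039772), (0.04218186065554619, 0.03193347901105881), 88.44569396972656) 0.03539953123277817
scene 90 ((0.5449761152267456, 0.021113062277436256), (0.04441169276833534, 0.035190436989068985), 83.36045837402344) 0.03305331293849012
scene 127 ((0.6415424346923828, 0.0157330222427845), (0.050542231649160385, 0.03725236654281616), 87.6101303100586) 0.03572965999808142
```

Call:
{"method": "apply_moves", "body": {
  "steps": [
    {"linear": [-0.084, 0.083, -0.16], "turn": -0.0216},
    {"linear": [-0.084, 0.083, -0.16], "turn": -0.0216},
    {"linear": [-0.084, 0.083, -0.16], "turn": -0.0216},
    {"linear": [-0.084, 0.083, -0.16], "turn": -0.0216},
    {"linear": [-0.084, 0.083, -0.16], "turn": -0.0216},
    {"linear": [-0.084, 0.083, -0.16], "turn": -0.0216},
    {"linear": [-0.084, 0.083, -0.16], "turn": -0.0216},
    {"linear": [-0.084, 0.083, -0.16], "turn": -0.0216},
    {"linear": [-0.084, 0.083, -0.16], "turn": -0.0216},
    {"linear": [-0.084, 0.083, -0.16], "turn": -0.0216},
    {"linear": [-0.084, 0.083, -0.16], "turn": -0.0216},
    {"linear": [-0.084, 0.083, -0.16], "turn": -0.0216},
    {"linear": [0, 0, 0], "turn": 0},
    {"linear": [0, 0, 0], "turn": 0}
  ]
}}

```text
time_s: 6.3
ee_pos: [0.4564, -0.225, 0.0981]
tool_rot: [-0.487, 0.487, -0.513, 0.513]
wrist_force: [-0.5, -0.5, 0.2]
grip_width: 0.502
```

```bash
python3 car.py wrist wrist5
```

```text
[ 0.4564 -0.225   0.0981] t 6.3 F [-0.5 -0.5  0.2] q [-0.54  0.29  1.05  2.01 -0.29  1.01 -0.97] grip 0.5022402825784231
toolx -92.97
0.68 [315. 134.] 8624
z 0.0194 centre [ 0.5197 -0.2261] size [0.0795 0.0596] yaw deg 9.82 | gate frame x -0.0616 y -0.2563 dyaw 12.48 deg
```

View pics/wrist5.png

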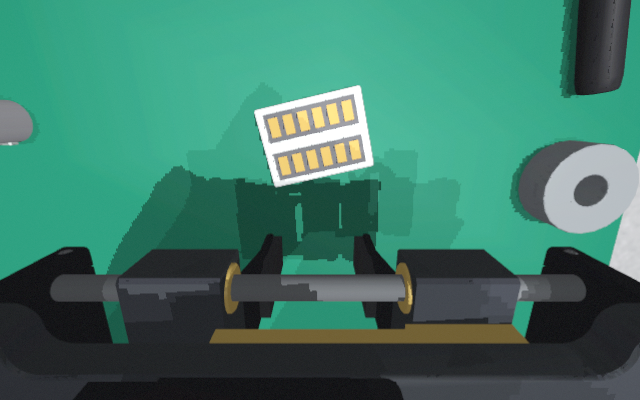

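Call:
{"method": "apply_moves", "body": {
  "steps": [
    {"linear": [0, 0, -0.237], "turn": 0},
    {"linear": [0, 0, -0.237], "turn": 0},
    {"linear": [0, 0, -0.237], "turn": 0},
    {"linear": [0, 0, -0.237], "turn": 0},
    {"linear": [0, 0, 0], "turn": 0},
    {"linear": [0, 0, 0], "turn": 0}
  ]
}}

```text
time_s: 7.15
ee_pos: [0.4559, -0.2252, 0.0266]
tool_rot: [-0.486, 0.486, -0.514, 0.514]
wrist_force: [0.5, -0.3, -0.1]
grip_width: 0.502
```

Call:
{"method": "apply_moves", "body": {
  "steps": [
    {"linear": [0.0666, -0.0031, 0], "turn": 0},
    {"linear": [0.0666, -0.0031, 0], "turn": 0},
    {"linear": [0.0666, -0.0031, 0], "turn": 0},
    {"linear": [0.0666, -0.0031, 0], "turn": 0},
    {"linear": [0.0666, -0.0031, 0], "turn": 0},
    {"linear": [0.0666, -0.0031, 0], "turn": 0},
    {"linear": [0.0666, -0.0031, 0], "turn": 0},
    {"linear": [0.0666, -0.0031, 0], "turn": 0},
    {"linear": [0.0666, -0.0031, 0], "turn": 0},
    {"linear": [0.0666, -0.0031, 0], "turn": 0},
    {"linear": [0.0666, -0.0031, 0], "turn": 0},
    {"linear": [0.0666, -0.0031, 0], "turn": 0},
    {"linear": [0, 0, 0], "turn": 0}
  ]
}}

```text
time_s: 8.78
ee_pos: [0.5166, -0.2277, 0.0266]
tool_rot: [-0.486, 0.486, -0.513, 0.514]
wrist_force: [0.2, -0.3, 0.1]
grip_width: 0.498
```

```bash
python3 car.py wrist wrist6; python3 car.py top top6
```

```text
[ 0.5166 -0.2277  0.0266] t 8.775 F [ 0.2 -0.3  0.1] q [-0.38  0.52  0.89  1.93 -0.5   0.93 -0.87] grip 0.49787074275303644
toolx -93.14
0.78 [328. 182.] 16089
z 0.0194 centre [ 0.5581 -0.2347] size [0.0792 0.0609] yaw deg -3.11 | gate frame x -0.0228 y -0.2630 dyaw -0.45 deg
[ 0.5163 -0.2278  0.0267] t 8.875 F [ 0.6 -0.  -0.1] q [-0.38  0.52  0.89  1.93 -0.5   0.93 -0.87] grip 0.4959160986044327
toolx -93.16
0.36 [315. 217.] 703
z 0.0223 centre [0.597  0.1344] size [0.1297 0.0169] yaw deg 87.07 | gate frame x -0.0011 y 0.1075 dyaw 89.73 deg
```

View pics/wrist6.png

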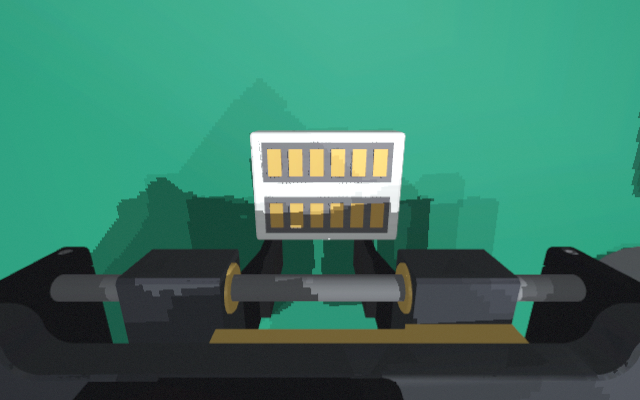

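Call:
{"method": "apply_moves", "body": {
  "steps": [
    {"linear": [0.0613, -0.0028, 0], "turn": 0.0014},
    {"linear": [0.0613, -0.0028, 0], "turn": 0},
    {"linear": [0.0613, -0.0028, 0], "turn": 0},
    {"linear": [0.0613, -0.0028, 0], "turn": 0},
    {"linear": [0.0613, -0.0028, 0], "turn": 0},
    {"linear": [0, 0, 0], "turn": 0},
    {"linear": [-0.13, 0.006, 0], "turn": 0},
    {"linear": [-0.13, 0.006, 0], "turn": 0},
    {"linear": [0, 0, 0.3], "turn": 0},
    {"linear": [0, 0, 0.3], "turn": 0},
    {"linear": [0, 0, 0.3], "turn": 0},
    {"linear": [0, 0, 0], "turn": 0},
    {"linear": [0, 0, 0], "turn": 0}
  ]
}}

```text
time_s: 10.6
ee_pos: [0.5194, -0.2275, 0.0943]
tool_rot: [-0.489, 0.488, -0.511, 0.511]
wrist_force: [-0.4, -1.3, -0.3]
grip_width: 0.497
```

```bash
python3 car.py wrist wrist7
```

```text
[ 0.5194 -0.2275  0.0943] t 10.6 F [-0.4 -1.3 -0.3] q [-0.44  0.43  0.96  1.87 -0.4   1.05 -0.93] grip 0.49738969064965427
toolx -92.64
0.85 [325. 135.] 8751
z 0.0194 centre [ 0.581  -0.2355] size [0.0794 0.0588] yaw deg -2.6 | gate frame x 0.0001 y -0.2628 dyaw 0.06 deg
```

Call:
{"method": "apply_moves", "body": {
  "steps": [
    {"linear": [0.065, -0.0835, 0], "turn": 0.0208},
    {"linear": [0.065, -0.0835, 0], "turn": 0.0208},
    {"linear": [0.065, -0.0835, 0], "turn": 0.0208},
    {"linear": [0.065, -0.0835, 0], "turn": 0.0208},
    {"linear": [0.065, -0.0835, 0], "turn": 0.0208},
    {"linear": [0.065, -0.0835, 0], "turn": 0.0208},
    {"linear": [0.065, -0.0835, 0], "turn": 0.0208},
    {"linear": [0.065, -0.0835, 0], "turn": 0.0208},
    {"linear": [0.065, -0.0835, 0], "turn": 0.0208},
    {"linear": [0.065, -0.0835, 0], "turn": 0.0208},
    {"linear": [0.065, -0.0835, 0], "turn": 0.0208},
    {"linear": [0.065, -0.0835, 0], "turn": 0.0208},
    {"linear": [0, 0, 0], "turn": 0},
    {"linear": [0, 0, 0], "turn": 0},
    {"linear": [0, 0, 0], "turn": 0}
  ],
  "claw": -0.54
}}

```text
time_s: 12.58
ee_pos: [0.5776, -0.3025, 0.0937]
tool_rot: [0.707, -0.707, 0.018, -0.018]
wrist_force: [0.5, 0.5, -0.8]
grip_width: 0.226
```

```bash
python3 car.py wrist wrist8
```

```text
[ 0.5776 -0.3025  0.0937] t 12.575 F [ 0.5  0.5 -0.8] q [-0.01  0.5   0.57  1.65 -0.29  1.09  0.59] grip 0.22616175760004922
toolx -2.89
0.69 [316. 127.] 9123
z 0.0194 centre [ 0.5802 -0.2353] size [0.0791 0.0596] yaw deg -2.66 | gate frame x -0.0007 y -0.2626 dyaw -0.00 deg
```

View pics/wrist8.png

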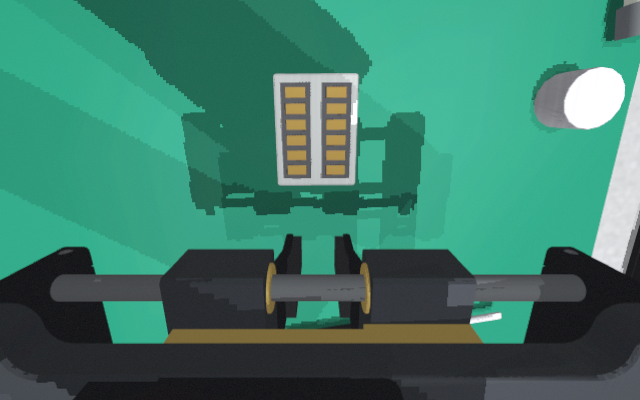

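Call:
{"method": "apply_moves", "body": {
  "steps": [
    {"linear": [0, 0, -0.224], "turn": 0.0006},
    {"linear": [0, 0, -0.224], "turn": 0},
    {"linear": [0, 0, -0.224], "turn": 0},
    {"linear": [0, 0, -0.224], "turn": 0},
    {"linear": [0, 0, 0], "turn": 0},
    {"linear": [0.0037, 0.08, 0], "turn": 0},
    {"linear": [0.0037, 0.08, 0], "turn": 0},
    {"linear": [0.0037, 0.08, 0], "turn": 0},
    {"linear": [0.0037, 0.08, 0], "turn": 0},
    {"linear": [0.0037, 0.08, 0], "turn": 0},
    {"linear": [0.0037, 0.08, 0], "turn": 0},
    {"linear": [0.0037, 0.08, 0], "turn": 0},
    {"linear": [0.0037, 0.08, 0], "turn": 0},
    {"linear": [0.0037, 0.08, 0], "turn": 0},
    {"linear": [0.0037, 0.08, 0], "turn": 0},
    {"linear": [0.0037, 0.08, 0], "turn": 0},
    {"linear": [0.0037, 0.08, 0], "turn": 0}
  ]
}}

```text
time_s: 14.8
ee_pos: [0.5813, -0.2316, 0.0273]
tool_rot: [-0.707, 0.707, -0.016, 0.017]
wrist_force: [0.0, -5.6, 4.8]
grip_width: 0.23
```

```bash
python3 car.py wrist wrist9
```

```text
[ 0.5813 -0.2316  0.0273] t 14.8 F [ 0.  -5.6  4.8] q [-0.11  0.52  0.53  1.76 -0.32  0.94  0.51] grip 0.22950714385743914
toolx -2.62
0.61 [314. 162.] 16734
z 0.0194 centre [ 0.5824 -0.1808] size [0.0808 0.0594] yaw deg -2.56 | gate frame x -0.0010 y -0.2081 dyaw 0.10 deg
```

Call:
{"method": "apply_moves", "body": {
  "steps": [
    {"linear": [0.0037, 0.08, 0], "turn": 0},
    {"linear": [0.0037, 0.08, 0], "turn": 0},
    {"linear": [0.0037, 0.08, 0], "turn": 0},
    {"linear": [0.0037, 0.08, 0], "turn": 0},
    {"linear": [0.0037, 0.08, 0], "turn": 0},
    {"linear": [0.0037, 0.08, 0], "turn": 0},
    {"linear": [0.0037, 0.08, 0], "turn": 0},
    {"linear": [0.0037, 0.08, 0], "turn": 0},
    {"linear": [0.0037, 0.08, 0], "turn": 0},
    {"linear": [0.0037, 0.08, 0], "turn": 0},
    {"linear": [0.0037, 0.08, 0], "turn": 0},
    {"linear": [0.0037, 0.08, 0], "turn": 0},
    {"linear": [0.0037, 0.08, 0], "turn": 0},
    {"linear": [0.0037, 0.08, 0], "turn": 0},
    {"linear": [0.0037, 0.08, 0], "turn": 0},
    {"linear": [0.0037, 0.08, 0], "turn": 0},
    {"linear": [0.0037, 0.08, 0], "turn": 0},
    {"linear": [0.0037, 0.08, 0], "turn": 0},
    {"linear": [0.0037, 0.08, 0], "turn": 0},
    {"linear": [0, 0, 0], "turn": 0}
  ]
}}

```text
time_s: 17.4
ee_pos: [0.5863, -0.1162, 0.0267]
tool_rot: [0.707, -0.707, 0.016, -0.016]
wrist_force: [0.3, -2.5, 1.6]
grip_width: 0.23
```

```bash
python3 car.py wrist wrist10; python3 car.py top top10
```

```text
[ 0.5863 -0.1162  0.0267] t 17.4 F [ 0.3 -2.5  1.6] q [-0.3   0.47  0.52  1.83 -0.29  0.92  0.31] grip 0.23013574537590037
toolx -2.56
0.6 [312. 162.] 16833
z 0.0195 centre [ 0.5874 -0.0657] size [0.0811 0.0594] yaw deg -2.55 | gate frame x -0.0014 y -0.0928 dyaw 0.11 deg
[ 0.5861 -0.1163  0.0265] t 17.5 F [ 0.  -0.4  0.4] q [-0.3   0.47  0.52  1.83 -0.29  0.92  0.31] grip 0.23030752322993356
toolx -2.56
0.76 [338. 209.] 147
z 0.0194 centre [ 0.5882 -0.0465] size [0.0573 0.0389] yaw deg 88.3 | gate frame x -0.0015 y -0.0737 dyaw 90.96 deg
```

View pics/wrist10.png

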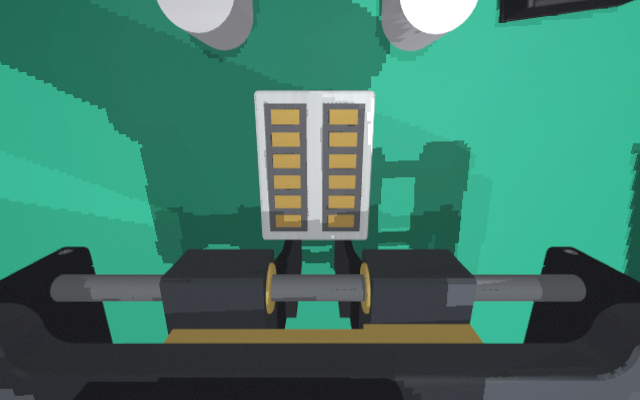

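Call:
{"method": "apply_moves", "body": {
  "steps": [
    {"linear": [0.0064, 0.08, 0], "turn": 0},
    {"linear": [0.0064, 0.08, 0], "turn": 0},
    {"linear": [0.0064, 0.08, 0], "turn": 0},
    {"linear": [0.0064, 0.08, 0], "turn": 0},
    {"linear": [0.0064, 0.08, 0], "turn": 0},
    {"linear": [0.0064, 0.08, 0], "turn": 0},
    {"linear": [0.0064, 0.08, 0], "turn": 0}
  ]
}}

```text
time_s: 18.48
ee_pos: [0.5897, -0.0745, 0.0267]
tool_rot: [0.707, -0.707, 0.016, -0.016]
wrist_force: [-1.2, -1.7, -2.0]
grip_width: 0.228
```

```bash
python3 car.py wrist wrist11
```

```text
[ 0.5897 -0.0745  0.0267] t 18.475 F [-1.2 -1.7 -2. ] q [-0.36  0.46  0.51  1.84 -0.28  0.91  0.23] grip 0.2284694720721689
toolx -2.59
0.95 [317. 163.] 16903
z 0.0195 centre [ 0.5911 -0.024 ] size [0.0811 0.0594] yaw deg -2.54 | gate frame x 0.0004 y -0.0510 dyaw 0.12 deg
```

View pics/wrist11.png

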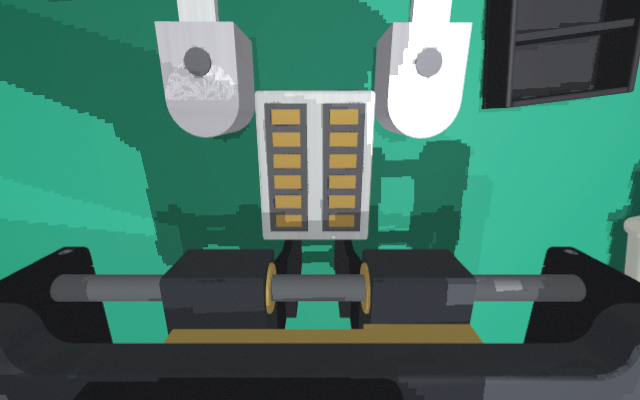

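Call:
{"method": "apply_moves", "body": {
  "steps": [
    {"linear": [0.0037, 0.08, 0], "turn": 0},
    {"linear": [0.0037, 0.08, 0], "turn": 0},
    {"linear": [0.0037, 0.08, 0], "turn": 0},
    {"linear": [0.0037, 0.08, 0], "turn": 0},
    {"linear": [0.0037, 0.08, 0], "turn": 0},
    {"linear": [0.0037, 0.08, 0], "turn": 0},
    {"linear": [0.0037, 0.08, 0], "turn": 0},
    {"linear": [0.0037, 0.08, 0], "turn": 0}
  ]
}}

```text
time_s: 19.58
ee_pos: [0.592, -0.0267, 0.0269]
tool_rot: [-0.707, 0.707, -0.016, 0.016]
wrist_force: [-0.7, -4.2, 2.6]
grip_width: 0.228
```

```bash
python3 car.py wrist wrist12
```

```text
[ 0.592  -0.0267  0.0269] t 19.575 F [-0.7 -4.2  2.6] q [-0.44  0.46  0.5   1.84 -0.27  0.91  0.15] grip 0.22782842426454442
toolx -2.59
0.57 [316. 162.] 16800
z 0.0195 centre [0.5934 0.0238] size [0.0811 0.0594] yaw deg -2.55 | gate frame x 0.0004 y -0.0032 dyaw 0.11 deg
```

Call:
{"method": "apply_moves", "body": {
  "steps": [
    {"linear": [0.0037, 0.08, 0], "turn": 0},
    {"linear": [0.0037, 0.08, 0], "turn": 0},
    {"linear": [0.0037, 0.08, 0], "turn": 0},
    {"linear": [0.0037, 0.08, 0], "turn": 0},
    {"linear": [0.0037, 0.08, 0], "turn": 0},
    {"linear": [0.0037, 0.08, 0], "turn": 0},
    {"linear": [0.0037, 0.08, 0], "turn": 0},
    {"linear": [0.0037, 0.08, 0], "turn": 0},
    {"linear": [0.0037, 0.08, 0], "turn": 0},
    {"linear": [0.001, 0.027, 0], "turn": 0},
    {"linear": [0, 0, 0], "turn": 0},
    {"linear": [0, 0, 0], "turn": 0}
  ]
}}

```text
time_s: 21.18
ee_pos: [0.5944, 0.0296, 0.0267]
tool_rot: [0.707, -0.707, 0.016, -0.016]
wrist_force: [0.4, -0.0, 0.1]
grip_width: 0.232
```

```bash
python3 car.py wrist wrist13
```

```text
[0.5944 0.0296 0.0267] t 21.175 F [ 0.4 -0.   0.1] q [-0.52  0.46  0.49  1.84 -0.27  0.91  0.05] grip 0.23170428281446723
toolx -2.57
0.7 [316. 163.] 16782
z 0.0195 centre [0.596  0.0805] size [0.0805 0.0594] yaw deg -2.52 | gate frame x 0.0004 y 0.0536 dyaw 0.14 deg
```

View pics/wrist13.png

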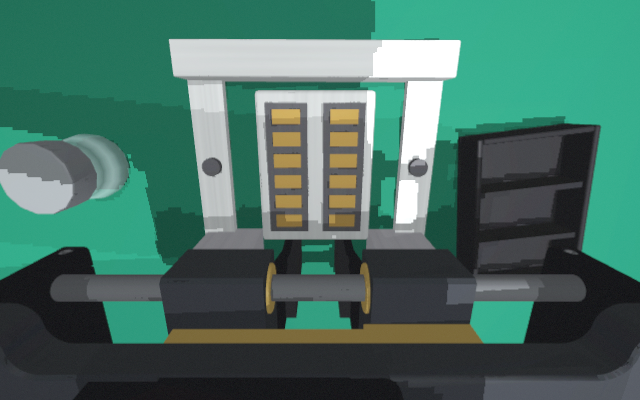

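Call:
{"method": "apply_moves", "body": {
  "steps": [
    {"linear": [0.001, 0.027, 0], "turn": 0},
    {"linear": [0.001, 0.027, 0], "turn": 0},
    {"linear": [0.0006, 0.0135, 0], "turn": 0},
    {"linear": [0, 0, 0], "turn": 0}
  ]
}}

```text
time_s: 21.78
ee_pos: [0.5947, 0.0342, 0.0267]
tool_rot: [-0.707, 0.707, -0.016, 0.016]
wrist_force: [0.1, -2.3, -0.4]
grip_width: 0.229
```

Call:
{"method": "apply_moves", "body": {
  "steps": [
    {"linear": [0.0006, 0.0135, 0], "turn": 0},
    {"linear": [0, 0, 0], "turn": 0}
  ]
}}

```text
time_s: 22.02
ee_pos: [0.5947, 0.0351, 0.0267]
tool_rot: [-0.707, 0.707, -0.016, 0.016]
wrist_force: [-1.1, -1.9, -0.3]
grip_width: 0.234
```

Call:
{"method": "apply_moves", "body": {
  "steps": [
    {"linear": [0.0006, 0.0135, 0], "turn": 0},
    {"linear": [0, 0, 0], "turn": 0}
  ]
}}

```text
time_s: 22.28
ee_pos: [0.5947, 0.0352, 0.0267]
tool_rot: [-0.707, 0.707, -0.016, 0.016]
wrist_force: [-1.0, -5.0, 0.2]
grip_width: 0.23
```

```bash
python3 car.py wrist wrist14
```

```text
[0.5947 0.0352 0.0267] t 22.275 F [-1.  -5.   0.2] q [-0.53  0.46  0.49  1.83 -0.27  0.91  0.03] grip 0.22979926241525506
toolx -2.62
0.82 [315. 163.] 17169
z 0.0195 centre [0.5963 0.0865] size [0.084  0.0611] yaw deg -2.59 | gate frame x 0.0004 y 0.0596 dyaw 0.07 deg
```

Call:
{"method": "apply_moves", "body": {
  "steps": [
    {"linear": [0.0006, 0.0135, 0], "turn": 0},
    {"linear": [0.0006, 0.0135, 0], "turn": 0},
    {"linear": [0, 0, 0], "turn": 0}
  ]
}}

```text
time_s: 22.75
ee_pos: [0.5946, 0.0353, 0.0267]
tool_rot: [-0.706, 0.708, -0.017, 0.017]
wrist_force: [-1.4, -10.2, 0.8]
grip_width: 0.227
```

```bash
python3 car.py wrist wrist15
```

```text
[0.5946 0.0353 0.0267] t 22.75 F [ -1.4 -10.2   0.8] q [-0.53  0.46  0.49  1.83 -0.26  0.91  0.03] grip 0.22735868606967571
toolx -2.71
0.88 [316. 163.] 17004
z 0.0195 centre [0.5962 0.0862] size [0.0831 0.061 ] yaw deg -2.68 | gate frame x 0.0004 y 0.0592 dyaw -0.02 deg
```

View pics/wrist15.png

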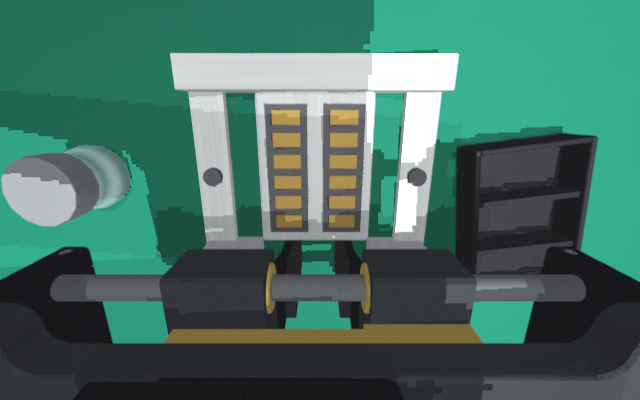

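Call:
{"method": "apply_moves", "body": {
  "steps": [
    {"linear": [-0.005, -0.1, 0], "turn": 0},
    {"linear": [-0.007, -0.15, 0], "turn": 0},
    {"linear": [-0.007, -0.15, 0], "turn": 0},
    {"linear": [0, 0, 0], "turn": 0},
    {"linear": [0, 0, 0.5], "turn": 0},
    {"linear": [0, 0, 0.7], "turn": 0},
    {"linear": [0, 0, 0.7], "turn": 0},
    {"linear": [0, 0, 0.6], "turn": 0},
    {"linear": [0, 0, 0], "turn": 0},
    {"linear": [0, 0, 0], "turn": 0}
  ],
  "claw": -0.54
}}

```text
time_s: 24.1
ee_pos: [0.5932, 0.0087, 0.2137]
tool_rot: [0.707, -0.707, 0.016, -0.016]
wrist_force: [0.0, 0.4, -0.3]
grip_width: 0.226
```

```bash
python3 car.py wrist wrist16
```

```text
[0.5932 0.0087 0.2137] t 24.1 F [ 0.   0.4 -0.3] q [-0.56  0.25  0.56  1.67 -0.14  1.26 -0.01] grip 0.22634642097353797
toolx -2.56
0.86 [317. 114.] 4033
z 0.0194 centre [0.5968 0.0883] size [0.0829 0.0644] yaw deg -2.52 | gate frame x 0.0009 y 0.0614 dyaw 0.14 deg
```

View pics/wrist16.png

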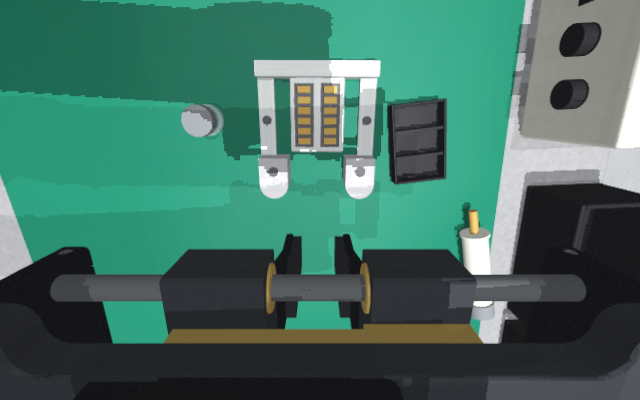

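Call:
{"method": "apply_moves", "body": {
  "steps": [
    {"linear": [-0.19, 0.55, 0], "turn": 0},
    {"linear": [-0.19, 0.55, 0], "turn": 0},
    {"linear": [-0.19, 0.55, 0], "turn": 0},
    {"linear": [-0.19, 0.55, 0], "turn": 0},
    {"linear": [-0.19, 0.55, 0], "turn": 0},
    {"linear": [-0.19, 0.55, 0], "turn": 0},
    {"linear": [-0.19, 0.55, 0], "turn": 0},
    {"linear": [0, 0, 0], "turn": 0},
    {"linear": [0, 0, 0], "turn": 0}
  ],
  "claw": -1
}}

```text
time_s: 25.32
ee_pos: [0.4936, 0.2961, 0.2132]
tool_rot: [-0.706, 0.708, -0.016, 0.016]
wrist_force: [0.7, -1.0, -0.0]
grip_width: 0.008
```

```bash
python3 - <<'E'
from h import *
s=state();c=capture('wrist');save('wrist17',c['pixels'])
print(np.round(s['ee_pos'],4),s['time_s'],s['grip_width'])
for d in cut_out('wrist','start_top')+cut_out('wrist','start'):
    r=d['region'];v,u=np.nonzero(r);p,z=towf(c,np.c_[u,v],s)
    print(round(d['confidence'],2),np.round(d['uv']),r.sum(),np.round(np.median(p,0),4),'max z',np.round(np.percentile(p[:,2],[5,95]),4))
v,u=np.mgrid[0:240,0:640];p,z=towf(c,np.c_[u.ravel(),v.ravel()],s)
b=(z>0)&(abs(p[:,0]-0.49)<0.06)&(abs(p[:,1]-0.355)<0.06)
t=b&(p[:,2]>0.055)&(p[:,2]<0.08);q=p[t]
zz=np.median(q[q[:,2]>np.percentile(q[:,2],50),2])
q=q[abs(q[:,2]-zz)<0.003]
print('top z',zz,len(q),cv2.minEnclosingCircle(q[:,:2].astype(np.float32)),q.mean(0))
t=b&(abs(p[:,2]-0.046)<0.005);print('box',cv2.minAreaRect(p[t][:,:2].astype(np.float32)),np.median(p[t][:,2]))
cv2.imwrite('pics/w17c.png',cv2.resize(c['pixels'][:240,180:460,::-1],(700,600)))
E
```

```text
[0.4936 0.2961 0.2132] 25.325 0.007972588914869284
0.77 [312. 132.] 825 [0.4932 0.3602 0.0678] max z [0.0663 0.0692]
0.6 [196. 201.] 768 [0.3693 0.2903 0.0682] max z [0.0619 0.0695]
0.63 [313. 128.] 799 [0.4931 0.3604 0.0679] max z [0.0664 0.0692]
0.56 [198. 202.] 725 [0.3692 0.2903 0.0682] max z [0.063  0.0695]
top z 0.06771540092811965 831 ((0.49279987812042236, 0.35991761088371277), 0.015905648469924927) [0.49292816 0.36022398 0.06776606]
box ((0.49251312017440796, 0.35982874035835266), (0.08013008534908295, 0.07937049120664597), 89.20674133300781) 0.04588944720367594
```

View pics/w17c.png

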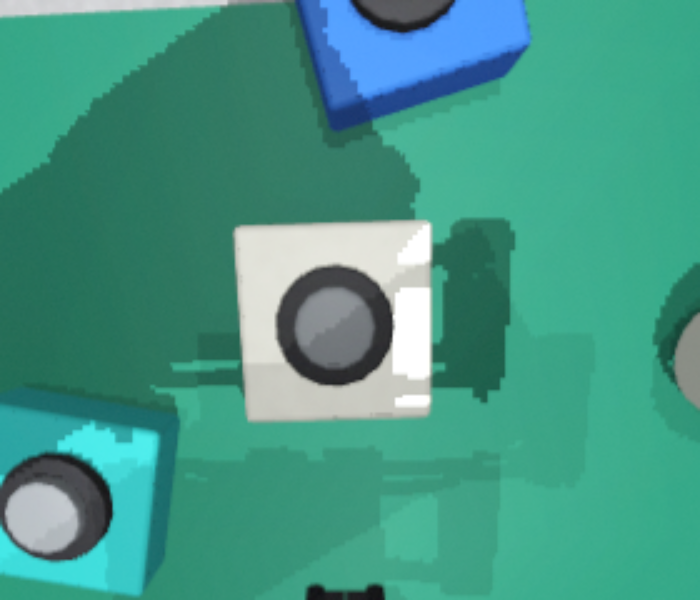

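Call:
{"method": "apply_moves", "body": {
  "steps": [
    {"linear": [0, 0.42, 0], "turn": 0},
    {"linear": [0, 0.43, 0], "turn": 0},
    {"linear": [0, 0, -0.4], "turn": 0},
    {"linear": [0, 0, -0.5], "turn": 0},
    {"linear": [0, 0, -0.45], "turn": 0},
    {"linear": [0, 0, -0.2], "turn": 0},
    {"linear": [0, 0, 0], "turn": 0},
    {"linear": [0, 0, 0], "turn": 0}
  ]
}}

```text
time_s: 26.48
ee_pos: [0.4946, 0.361, 0.0995]
tool_rot: [0.707, -0.706, 0.016, -0.017]
wrist_force: [-0.2, 1.2, 0.3]
grip_width: 0.003
```

Call:
{"method": "apply_moves", "body": {
  "steps": [
    {"linear": [-0.015, -0.01, -0.1], "turn": 0},
    {"linear": [0, 0, -0.06], "turn": 0},
    {"linear": [0, 0, -0.04], "turn": 0},
    {"linear": [0, 0, -0.04], "turn": 0},
    {"linear": [0, 0, 0], "turn": 0}
  ]
}}

```text
time_s: 27.1
ee_pos: [0.4926, 0.3601, 0.0805]
tool_rot: [0.707, -0.707, 0.016, -0.016]
wrist_force: [-2.5, -1.1, 7.3]
grip_width: 0.006
```

Call:
{"method": "apply_moves", "body": {
  "steps": [
    {"linear": [0, 0, -0.03], "turn": 0},
    {"linear": [0, 0, 0], "turn": 0},
    {"linear": [0, 0, 0], "turn": 0}
  ]
}}

```text
time_s: 27.48
ee_pos: [0.4928, 0.3602, 0.0802]
tool_rot: [0.707, -0.707, 0.016, -0.016]
wrist_force: [-8.1, -5.6, 24.1]
grip_width: 0.008
```

The force has risen from 7 to 24 N with no further travel, so the button is bottomed. I'll lift off next and check.

Call:
{"method": "apply_moves", "body": {
  "steps": [
    {"linear": [0, 0, 0.15], "turn": 0},
    {"linear": [0, 0, 0.3], "turn": 0},
    {"linear": [0, 0, 0.6], "turn": 0},
    {"linear": [0, 0, 0.6], "turn": 0},
    {"linear": [0, -0.5, 0], "turn": 0},
    {"linear": [0, -0.5, 0], "turn": 0},
    {"linear": [0.2, -0.6, 0], "turn": 0},
    {"linear": [0.2, -0.6, 0], "turn": 0},
    {"linear": [0.2, -0.6, 0], "turn": 0},
    {"linear": [0.2, -0.6, 0.3], "turn": 0},
    {"linear": [0, 0, 0], "turn": 0},
    {"linear": [0, 0, 0], "turn": 0},
    {"linear": [0, 0, 0], "turn": 0}
  ]
}}

```text
time_s: 29.1
ee_pos: [0.552, 0.1064, 0.2233]
tool_rot: [-0.707, 0.707, -0.016, 0.015]
wrist_force: [-0.9, 0.1, -0.3]
grip_width: 0.001
```

```bash
python3 car.py wrist wrist18; python3 - <<'E'
from h import *
for cam in ['scene','top']:
    c=capture(cam);save(cam+'18',c['pixels'])
    for n in ['jar','tray','driver','cup','cartridge','spool','weight','start_top']:
        for d in cut_out(cam,n):
            v,u=np.nonzero(d['region']);p,z=towf(c,np.c_[u,v]);print(cam,n,round(d['confidence'],2),np.round(d['uv']),np.round(np.median(p[z>0],0),3))
a=cv2.imread('pics/scene18.png');cv2.imwrite('pics/scene18c.png',cv2.resize(a[110:340,130:450],(800,575),interpolation=cv2.INTER_CUBIC))
E
```

```text
[0.552  0.1064 0.2233] t 29.1 F [-0.9  0.1 -0.3] q [-0.72  0.17  0.5   1.73 -0.09  1.26 -0.23] grip 0.0008016848943324602
toolx -2.46
0.87 [354. 192.] 2947
z 0.0194 centre [0.5969 0.0884] size [0.0822 0.065 ] yaw deg -2.43 | gate frame x 0.0010 y 0.0616 dyaw 0.23 deg
scene jar 0.45 [366. 151.] [0.5   0.352 0.065]
scene tray 0.78 [355. 230.] [0.712 0.051 0.013]
scene tray 0.59 [303. 194.] [0.481 0.078 0.03 ]
scene driver 0.79 [192. 302.] [ 0.61  -0.429  0.019]
scene cup 0.67 [406. 180.] [0.688 0.318 0.041]
scene cartridge 0.84 [343. 270.] [ 0.803 -0.126  0.03 ]
scene cartridge 0.71 [408. 179.] [0.688 0.319 0.042]
scene spool 0.87 [158. 275.] [ 0.487 -0.435  0.028]
scene weight 0.61 [302. 291.] [ 0.776 -0.23   0.027]
scene weight 0.39 [357. 229.] [0.711 0.051 0.013]
scene start_top 0.61 [364. 152.] [0.499 0.351 0.065]
scene start_top 0.42 [391. 142.] [0.529 0.477 0.065]
scene start_top 0.36 [406. 180.] [0.688 0.322 0.039]
top tray 0.69 [315. 171.] [0.714 0.045 0.005]
top driver 0.74 [446. 203.] [ 0.584 -0.42   0.022]
top cup 0.63 [232. 183.] [0.686 0.343 0.027]
top cartridge 0.79 [361. 152.] [ 0.793 -0.119  0.029]
top spool 0.76 [448. 236.] [ 0.47  -0.426  0.029]
top spool 0.34 [235. 183.] [0.687 0.341 0.027]
top weight 0.71 [386. 154.] [ 0.764 -0.215  0.03 ]
top start_top 0.61 [187. 226.] [0.521 0.488 0.068]
top start_top 0.6 [221. 236.] [0.491 0.359 0.068]
```

View pics/wrist18.png

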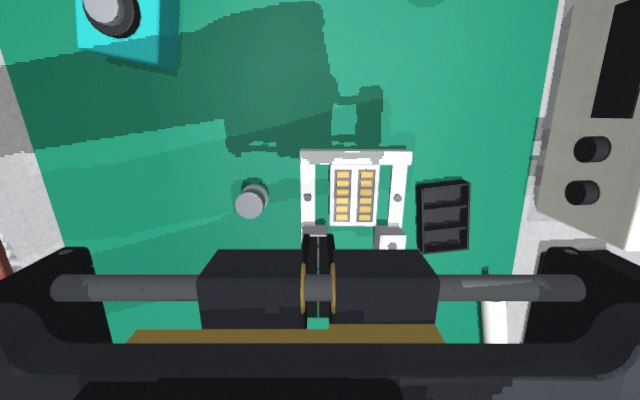

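View pics/scene18c.png

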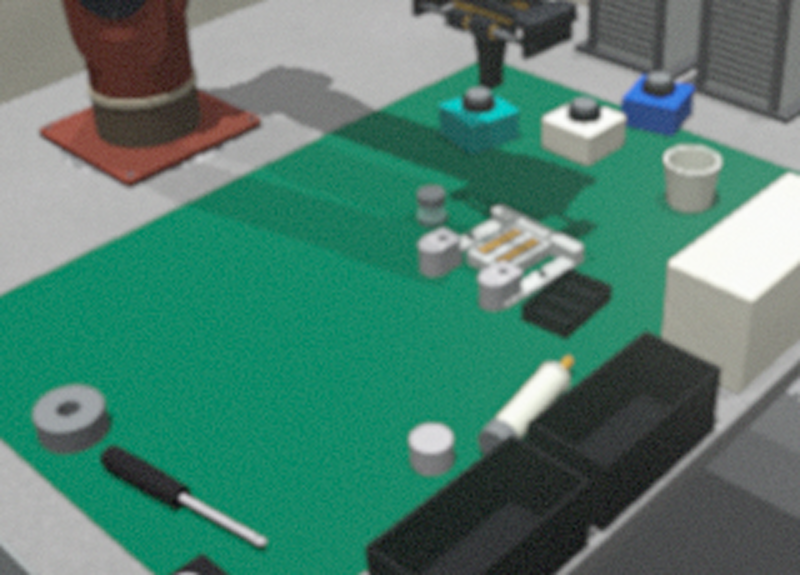

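```bash
python3 -c "
from h import *
print(job_done())"
```

```text
the job is handed in; nothing more can be done
None
```

I pushed the carrier home against the stop bar, pressed the button on the white box fully down and let it come up. I handed the job in at about 29 s of the 64 s allowed; it reports no verdict.

**What I did**
- I squared the carrier with a sideways push of the two fingertips and brought it onto the gate's centre line.
- From its trailing end I pushed it through the gap until the tool stopped advancing and the push force rose from 2 to 10 N.
- With the fingers shut I pressed the button until the force rose from 7 to 24 N with almost no further travel, then lifted clear. I left the turquoise and blue boxes alone.

**Last checks**
- **Carrier, still under the fingers:** it measured x +0.4 mm, y 59.2 mm and 0.0° off square in the gate's frame.
- **Carrier, after the press:** it measured x +1.0 mm, y 61.6 mm and 0.2° off square. The last two looks, before and after the press, picked up some of the stop bar and base bars (about 82 x 65 mm instead of 80 x 60 mm). They are less exact, but within the limits.
- **Button:** the top camera shows the top back at 68 mm, as at the start.
- **Other things:** tray, driver, cup, cartridge, spool and weight read within about 7 mm of where they started. The networks did not find the jar under its own name in the last pictures. It shows upright in its old place, and a detection there labelled "tray" reads within about 3 mm of the jar's first position.
- **Robot:** it hangs clear of everything, with no force on the wrist.

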